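# Build up a flask heating stack on a stirring hotplate

## Robot

A 7-joint arm with a two-finger parallel gripper is mounted at the origin on the work surface. World frame = base frame: x ahead of the robot, y to its left, z up, the work surface at z = 0. Lengths are in m, angles in rad, forces in N, time in s.
With the tool pointing down it reaches from about 0.425 to 0.95 m from the base axis. Payload 4.7 kg.
Tool frame: the origin (TCP) lies on the centre line of the jaws, within the pads' length; the fingertips stand robot.nose_length ahead of it and the grasp point (between the pads) lies 8 mm behind it (robot.nose_length is the distance from the TCP to the fingertips, in m); z points along the fingers, x is the direction in which the jaws open and shut, and the axes are right-handed (so a half turn about z gives the same grasp; the last joint's range is limited). The gripper opens to 85 mm and grips with 20 to 120 N. Pads are 22 mm wide; open, the fingers measure 114 mm over their backs; the gripper's body (76 mm by 85 mm) begins 54 mm behind the grasp point. The pads swing forward as they close: fully open they stand 13 mm farther back than shut.
Start: joints at [1.095, 0.469, -0.049, 1.532, 0.024, 1.141, -0.082], TCP at [0.292, -0.609, 0.242] pointing down, gripper open.
Joint ranges: [-2.59, 2.59], [-0.33, 1.99], [-1.39, 1.29], [0.1, 2.45], [-1.04, 4.18], [0.21, 1.99], [-2.66, 2.66]. Speed limits (rad/s): [2.57, 2.57, 3.14, 3.14, 3.14, 3.14, 3.14].

## Interface

Orientations are given as [roll, pitch, yaw] about the fixed x, y, z axes, in that order (R = Rz(yaw) Ry(pitch) Rx(roll)).
In Python, from plant import robot gives the robot as it stands. Calls block until the motion is done:
- robot.goto(position, orientation): joint-space move of the TCP to a pose.
- robot.move_straight(position, vel=0.15, attitude=None, contact_N=None): straight line of the TCP; attitude=None keeps the orientation; vel is the mean speed in m/s. With contact_N (N) it stops when the force on the tool has changed by that much, and returns True; else False.
- robot.move_joints(angles): joint-space move.
- robot.grip(opening, strength=None): opening from 0.0 (shut) to 1.0 (fully open); strength is the grip in N (None keeps the last); returns when the fingers have stopped.
- robot.sleep(seconds).
- robot.inverse_kinematics(position, orientation): joint angles nearest the present ones, or None.
- robot.sense(): the state.
- robot.grab_frame(name): name is "scene" or "side" or "wrist"; returns a dict with "image" (420x560x3 uint8, red, green, blue), "range_z" (420x560 float32, m along the optical axis (not along the pixel's ray), 0 where there is no reading), "fx", "fy", "cx", "cy" (pixels), "dist_coeffs" ([k1, k2, p1, p2, k3] as OpenCV has them; the pictures are not rectified), "R" (3x3) and "t" (3): a world point X has camera coordinates R X + t. Camera axes: x right, y down, z forward; pixel columns grow to the right and rows downward; lengths in m; the calibration is good to about 2 mm. A picture is of the moment at which its call begins.
A pose or a line that the arm cannot do raises robot.IKError and nothing moves.
- robot.close_job(): hands the job in, once; it reports no verdict.
The state is a dict: "t": time; "joint_pos": joint angles; "joint_velocities": joint speeds; "effort": joint torques, N m; "tcp_pos": TCP position; "tcp_rot": TCP orientation; "wrist_force": force on the tool from outside, world axes, zero at the start; "torque": the same for the moment, N m; "opening": opening from 0.0 (shut) to 1.0 (fully open).
Only numpy, scipy, OpenCV 4.12 (cv2) and the standard library are available. Lean on these libraries where they do the work, as an engineer would, in place of code of your own. Each camera call takes 0.05 s, during which the arm holds its last target.

## Task

Set up the stirring hotplate for a reaction: stand the black heating block in the middle of the white plate, put the blue insert into the block until its collar rests on the rim, seat the amber round-bottom flask upright in the insert, and finally put the red cap over its neck, in that order, letting go of each part before fetching the next. Set the glass flask down gently, do not drop it, and leave the clear flask and the rack of vials undisturbed.

Things in the scene. Friction and masses are not known exactly. Their poses are not given: they have to be found in the camera images.
- stirrer: Stirring hotplate, fixed to the bench: grey box 120 x 130 mm, 40 mm high, with a round white ceramic plate of 110 mm diameter whose top is 50 mm above the bench. Origin on the bench directly below the plate's centre; z up. A black control panel, 30 mm high, reaches to 88 mm from the origin on its -x side (its knob to 97 mm).
- block: Heating block, loose, black, 0.15 to 0.26 kg: upright round cup of 62 mm outer diameter, 34 mm high, with an open round well in its top of 48 mm diameter, 24 mm deep. Stands upright on the bench. Origin at the centre of its underside, z up.
- insert: Blue insert, loose, 0.11 to 0.18 kg, 48 mm high, upright on the bench. Lower 22 mm: spigot of 42 mm diameter that enters the block's well. Above it: collar of 66 mm diameter, 26 mm high, with an open bowl in its top (48 mm diameter, 20 mm deep) for the flask's bulb. Seated, the collar lies on the block's rim and its origin is 12 mm above the block's. Origin: centre of underside, z up.
- amber_flask: Amber glass round-bottom flask, loose, 0.10 to 0.17 kg, bottom-heavy, no stopper: round bulb of 60 mm diameter, straight neck of 20 mm diameter (lip 23 mm in the top 5 mm), 100 mm high overall. Starts upright in a cork ring. Origin: lowest point of the bulb; z along the neck, mouth at z = 100 mm. Seated in the insert its origin is 36 mm above the insert's.
- cap: Red plastic cap, loose, 15 to 26 g, an upside-down cup of 38 mm outer diameter, 34 mm high, flat closed top 6 mm thick; inside 30 mm diameter, 28 mm deep. Stands on the bench open side down. Origin: centre of its open lower rim, z up to the closed top. On the neck its inside top rests on the flask's mouth, its origin 72 mm above the flask's.
- amber_ring: Fixed cork ring in which the amber flask starts: 80 mm outer and 40 mm inner diameter, 30 mm high. Origin at the centre of its underside, on the bench.
- clear_ring: Fixed cork ring of the same size, holding the clear flask. Origin at the centre of its underside, on the bench.
- clear_flask: Clear glass round-bottom flask, loose, of the same shape as the amber one but closed with a white stopper, 118 mm high overall, standing in the other cork ring. Bystander: leave alone. Origin at the lowest point of the bulb, z along the neck.
- vial_rack: Blue rack with eight small black-capped vials in two rows, one body, 0.5 kg, 110 mm (x) by 56 mm (y), 50 mm high. Bystander: leave alone. Origin at the centre of its underside.

How it is judged:
On the way, in this order (a step that is already met when the one before it is completed fails the run):
1. the black block stands on the white plate, released (horizontal distance between block and stirrer below 0.015 m and z of block in the frame of stirrer between 0.046 and 0.055 m and angle between block's own z axis and vertical below 0.08 rad and contact force between block and the fingers below 0.05 N and linear speed of block below 0.02 m/s and angular speed of block below 0.3 rad/s), for 0.2 s.
2. the blue insert sits in the block, released (horizontal distance between block and stirrer below 0.015 m and z of block in the frame of stirrer between 0.046 and 0.055 m and angle between each of block, insert's own z axis and vertical below 0.08 rad and horizontal distance between insert and block below 0.008 m and z of insert in the frame of block between 0.009 and 0.016 m and contact force between insert and the fingers below 0.05 N and linear speed of insert below 0.02 m/s and angular speed of insert below 0.3 rad/s), for 0.2 s.
3. the amber flask sits upright in the insert, released (horizontal distance between block and stirrer below 0.015 m and z of block in the frame of stirrer between 0.046 and 0.055 m and angle between each of block, insert's own z axis and vertical below 0.08 rad and horizontal distance between insert and block below 0.008 m and z of insert in the frame of block between 0.009 and 0.016 m and horizontal distance between amber_flask and insert below 0.01 m and z of amber_flask in the frame of insert between 0.031 and 0.042 m and angle between amber_flask's own z axis and vertical below 0.2 rad and contact force between amber_flask and the fingers below 0.05 N and linear speed of amber_flask below 0.02 m/s and angular speed of amber_flask below 0.3 rad/s), for 0.2 s.
4. the red cap is over the flask's neck, released (horizontal distance between block and stirrer below 0.015 m and z of block in the frame of stirrer between 0.046 and 0.055 m and angle between each of block, insert's own z axis and vertical below 0.08 rad and horizontal distance between insert and block below 0.008 m and z of insert in the frame of block between 0.009 and 0.016 m and horizontal distance between amber_flask and insert below 0.01 m and z of amber_flask in the frame of insert between 0.031 and 0.042 m and angle between amber_flask's own z axis and vertical below 0.2 rad and horizontal distance between cap and amber_flask below 0.025 m and z of cap in the frame of amber_flask between 0.065 and 0.08 m and angle between cap's own z axis and vertical below 0.25 rad and contact force between cap and the fingers below 0.05 N and linear speed of cap below 0.02 m/s and angular speed of cap below 0.3 rad/s), for 0.2 s.
At the end, for the whole second after the job is handed in: Block upright on the white plate within 15 mm of its centre; insert home in it (collar on rim, within 8 mm, level to 0.08 rad); amber flask in the bowl (within 10 mm, upright to 0.2 rad); cap over the neck, inside top on the mouth (tilt under 0.25 rad); all released and at rest (all of step 4 and contact force between each of block, insert, amber_flask and the fingers below 0.05 N and linear speed of each of block, insert, amber_flask below 0.02 m/s and angular speed of each of block, insert, amber_flask below 0.3 rad/s); the robot touches nothing.
It fails at once if the clear flask is moved more than 20 mm or tipped over 0.3 rad (distance of clear_flask from where it was at the start of the episode above 0.02 m or angle between clear_flask's own z axis and vertical above 0.3 rad).
It fails at once if the vial rack is moved more than 20 mm or tipped (distance of vial_rack from where it was at the start of the episode above 0.02 m or angle between vial_rack's own z axis and vertical above 0.2 rad).
It fails at once if the amber flask strikes the insert with more than 30 N (dropped or rammed) (contact force between amber_flask and insert above 30 N).
It fails at once if the amber flask is tipped over (0.8 rad) (angle between amber_flask's own z axis and vertical above 0.8 rad).
It also fails if it takes over 144 s, if anything falls off the work surface, if the arm or the gripper's body presses on something with over 40 N, if the wrist force passes 120 N, or if a joint passes its speed limit or range.

## Working session

There is one attempt and no reset: what is moved stays moved. The work goes in short steps, each a Python script; the robot and the scene stay as the last script left them, time stands still between calls to the robot, and variables do not carry over. Pictures are saved under pics/ and viewed, and the job is handed in when it is done.

```bash
ls; mkdir -p pics
python3 - <<'E'
from plant import robot
import cv2
s=robot.sense(); print(s['t'],s['tcp_pos'],s['tcp_rot'],s['opening'],robot.nose_length)
for n in ("scene","side","wrist"):
    f=robot.grab_frame(n); cv2.imwrite(f"pics/{n}0.png",f["image"][:,:,::-1]); print(n,f['fx'],f['cx'],f['cy'],f['dist_coeffs'],(-f['R'].T@f['t']),f['R'][2], (f['range_z']>0).mean())
E
```

```text
pics
0.0 [ 0.29141851 -0.60820033  0.24126058] [ 3.14151226e+00  1.96710803e-03 -1.12395654e+00] 0.9969806904601556 0.011
scene 400.63433400252995 275.2398750618152 203.77804773047217 [0.02355868 0.         0.         0.         0.        ] [ 1.11354289 -0.07220907  0.70629854] [-0.65697497  0.06854215 -0.75079016] 0.9959098639455782
side 541.7127326111064 277.1747896752215 209.58548878225153 [0.00164121 0.         0.         0.         0.        ] [-0.0569013   0.74919976  1.08892149] [ 0.42924009 -0.51630249 -0.74106996] 0.9960204081632653
wrist 320.6144894148935 280.5351439028957 205.0458249105572 [-0.07680517  0.          0.          0.          0.        ] [ 0.35332699 -0.58010945  0.37204447] [-0.23773013 -0.11289179 -0.96474858] 0.9947448979591836
```

View pics/scene0.png

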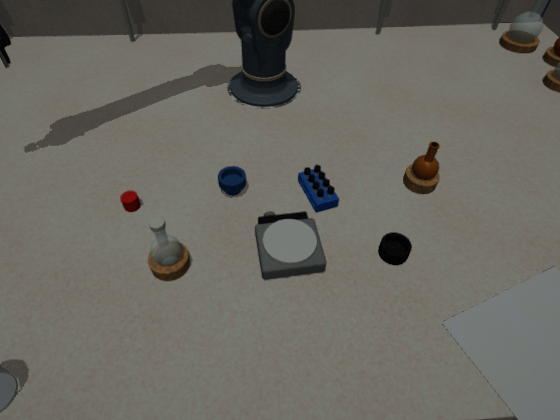

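View pics/side0.png

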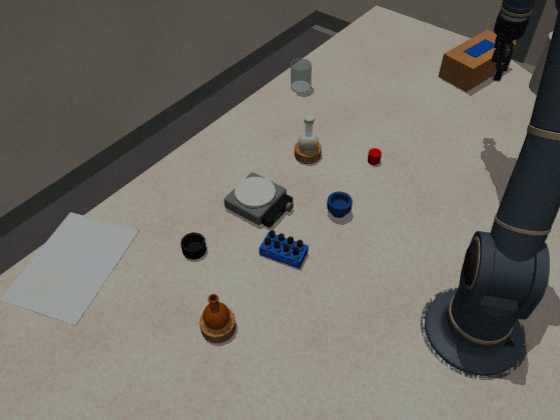

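View pics/wrist0.png

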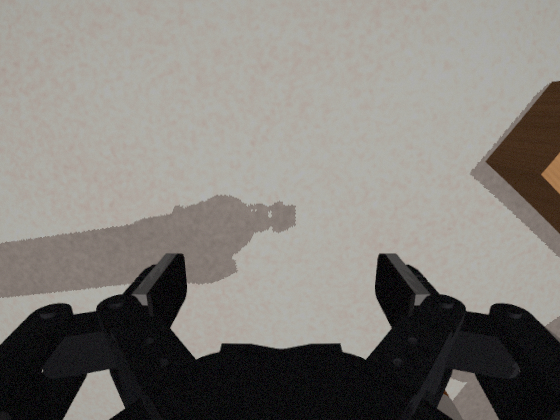

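```bash
cat > h.py <<'E'
import numpy as np, cv2
from plant import robot
def K(f): return np.array([[f['fx'],0,f['cx']],[0,f['fy'],f['cy']],[0,0,1.]])
def cloud(f):
    h,w=f['range_z'].shape
    u,v=np.meshgrid(np.arange(w),np.arange(h))
    p=cv2.undistortPoints(np.stack([u,v],-1).reshape(-1,1,2).astype(float),K(f),np.array(f['dist_coeffs'])).reshape(h,w,2)
    z=f['range_z'].astype(float)
    P=np.dstack([p[...,0]*z,p[...,1]*z,z])
    return (P-f['t'])@f['R']
def ray_plane(f,uv,zp):
    p=cv2.undistortPoints(np.array(uv,float).reshape(-1,1,2),K(f),np.array(f['dist_coeffs'])).reshape(-1,2)
    d=np.c_[p,np.ones(len(p))]@f['R']; c=-f['R'].T@f['t']
    return c+d*((zp-c[2])/d[:,2])[:,None]
def proj(f,X):
    return cv2.projectPoints(np.array(X,float).reshape(-1,1,3),cv2.Rodrigues(f['R'])[0],f['t'],K(f),np.array(f['dist_coeffs']))[0].reshape(-1,2)
def circfit(xy):
    A=np.c_[2*xy,np.ones(len(xy))]; s=np.linalg.lstsq(A,(xy**2).sum(1),rcond=None)[0]
    return s[:2],np.sqrt(s[2]+s[0]**2+s[1]**2)
def save(f,n): cv2.imwrite(f"pics/{n}.png",f['image'][:,:,::-1])
E
python3 - <<'E'
from h import *
seeds={'cap':((131,201),.034),'clear':((168,258),.03),'insert':((232,180),.048),'block':((395,248),.034),'amber':((425,170),.03),'plate':((290,243),.05),'rack':((318,188),.05)}
F={n:robot.grab_frame(n) for n in('scene','side')}
for n,(s,zt) in seeds.items():
    c0=ray_plane(F['scene'],[s],zt)[0]
    for cn,f in F.items():
        P=cloud(f); d=np.hypot(P[...,0]-c0[0],P[...,1]-c0[1])
        q=P[(d<.075)&(P[...,2]>.008)]; lo,hi=q[:,:2].min(0),q[:,:2].max(0)
        top=q[np.abs(q[:,2]-zt)<.004]
        g=P[(d<.12)&(abs(P[...,2])<.006)]
        print(n,cn,c0[:2].round(3),'n',len(q),'bbox',lo.round(4),hi.round(4),'zmax',q[:,2].max().round(4),'top n',len(top),
          ((top[:,:2].min(0)+top[:,:2].max(0))/2).round(4) if len(top) else '', np.ptp(top[:,:2],axis=0).round(4) if len(top) else '', 'bench',np.median(g[:,2]).round(4))
E
```

```text
cap scene [ 0.492 -0.331] n 292 bbox [ 0.4564 -0.3583] [ 0.4961 -0.3204] zmax 0.0362 top n 172 [ 0.4755 -0.3391] [0.0382 0.0372] bench -0.0006
cap side [ 0.492 -0.331] n 166 bbox [ 0.4542 -0.3577] [ 0.4915 -0.316 ] zmax 0.041 top n 89 [ 0.4736 -0.3369] [0.0359 0.0418] bench -0.0005
clear scene [ 0.649 -0.237] n 1738 bbox [ 0.611  -0.2776] [ 0.6841 -0.1971] zmax 0.1417 top n 474 [ 0.6476 -0.2377] [0.0731 0.0798] bench -0.0008
clear side [ 0.649 -0.237] n 778 bbox [ 0.6003 -0.2739] [ 0.6836 -0.173 ] zmax 0.143 top n 181 [ 0.642 -0.235] [0.0833 0.0778] bench -0.0004
insert scene [ 0.457 -0.105] n 635 bbox [ 0.407  -0.1382] [ 0.4753 -0.073 ] zmax 0.0504 top n 242 [ 0.4404 -0.1058] [0.0667 0.0633] bench -0.0004
insert side [ 0.457 -0.105] n 510 bbox [ 0.4052 -0.1395] [ 0.5217 -0.0707] zmax 0.0524 top n 181 [ 0.4386 -0.1051] [0.0659 0.0688] bench -0.0003
block scene [0.664 0.223] n 775 bbox [0.6215 0.1973] [0.6846 0.258 ] zmax 0.0375 top n 276 [0.6522 0.2279] [0.0613 0.0601] bench -0.0005
block side [0.664 0.223] n 492 bbox [0.6191 0.1979] [0.6828 0.2608] zmax 0.0418 top n 162 [0.6513 0.22
[... 160 characters left out ...]
nch -0.0003
amber side [0.441 0.363] n 1196 bbox [0.4101 0.3148] [0.4902 0.3935] zmax 0.1284 top n 353 [0.4504 0.3538] [0.0796 0.078 ] bench -0.0002
plate scene [0.646 0.008] n 3298 bbox [ 0.5753 -0.0577] [0.7008 0.0756] zmax 0.0531 top n 1891 [0.6368 0.0082] [0.1099 0.1084] bench -0.0002
plate side [0.646 0.008] n 1596 bbox [ 0.5721 -0.057 ] [0.6992 0.078 ] zmax 0.0589 top n 916 [0.6343 0.0123] [0.1092 0.1178] bench -0.0004
rack scene [0.499 0.088] n 1014 bbox [0.4269 0.0312] [0.5652 0.1369] zmax 0.0526 top n 244 [0.4715 0.0962] [0.0873 0.0582] bench -0.0003
rack side [0.499 0.088] n 916 bbox [0.4249 0.0297] [0.5713 0.1377] zmax 0.0565 top n 223 [0.4693 0.0969] [0.0886 0.0634] bench -0.0003
```

```bash
cat >> h.py <<'E'
def down(yaw): return [np.pi,0,yaw]
def pick_yaw(poss,near=None):
    """yaw reachable at all positions, with least joint change / most wrist margin"""
    best=None
    for y in np.arange(-np.pi,np.pi,np.pi/12):
        q=[robot.inverse_kinematics(p,down(y)) for p in poss]
        if any(a is None for a in q): continue
        q0=np.array(robot.sense()['joint_pos'])
        c=np.abs(np.array(q[0])-q0).max()+max(abs(np.array(a)[6]) for a in q)*.3+ (0 if near is None else 2*abs(np.sin(y-near)))
        if best is None or c<best[0]: best=(c,y)
    return best[1]
def topcirc(f,c0,zt,band=.005,r=.05):
    P=cloud(f); d=np.hypot(P[...,0]-c0[0],P[...,1]-c0[1])
    q=P[(d<r)&(abs(P[...,2]-zt)<band)][:,:2].astype(np.float32)
    c,rad=cv2.minEnclosingCircle(q); return np.array(c),rad,len(q)
E
python3 - <<'E'
from h import *
b=[.652,.2285]; s=[.636,.009]
y=pick_yaw([[*b,.2],[*b,.02],[*s,.25],[*s,.07]]); print('yaw',y)
robot.goto([*b,.2],down(y)); st=robot.sense(); print(st['t'],st['tcp_pos'],st['joint_pos'])
f=robot.grab_frame('wrist'); save(f,'w_block'); print(topcirc(f,b,.034)); 
for n in('scene','side'):
    g=robot.grab_frame(n); print(n,topcirc(g,b,.034),topcirc(g,s,.05,.004,.07))
E
```

```text
yaw 0.5235987755983009
3.4417 [0.65250193 0.22731563 0.19991798] [ 0.10340535  0.65607149 -0.79074629  1.50427952  0.48749536  1.18628708
 -0.24645196]
(array([0.65502554, 0.22775383]), 0.031010637059807777, 1350)
scene (array([0.65221334, 0.22826663]), 0.0323086641728878, 295) (array([0.63682097, 0.00876183]), 0.05586274713277817, 1892)
side (array([0.65076363, 0.22965768]), 0.03336143121123314, 192) (array([0.6330896 , 0.00958029]), 0.05753317102789879, 883)
```

View pics/w_block.png

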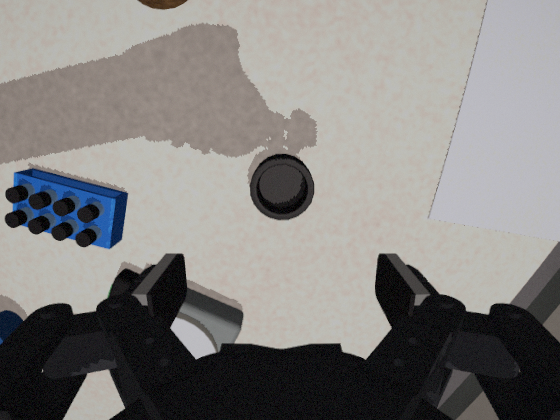

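Run:
```python
from h import *
y=0.5235987755983009
robot.goto([.636,.009,.25],down(y)); f=robot.grab_frame('wrist'); save(f,'w_plate'); pl=topcirc(f,[.636,.009],.05,.005,.07); print(pl)
b=[.6545,.2278]
robot.goto([*b,.15],down(y))
print(robot.move_straight([*b,.015],vel=.1,contact_N=8)); print(robot.sense()['wrist_force'])
robot.grip(0.0,50); s=robot.sense(); print(s['opening'],s['tcp_pos'],s['wrist_force'],s['t'])
robot.move_straight([*b,.16],vel=.12); s=robot.sense();print(s['opening'],s['wrist_force'])
f=robot.grab_frame('wrist'); save(f,'w_block2'); print(robot.sense()['t'])
```

```text
(array([0.63834053, 0.00728825]), 0.05517374724149704, 8228)
False
[0.65708346 0.06922634 0.05380847]
0.724257863536168 [0.65497623 0.22805801 0.01616993] [-0.23525869 -0.88279408  4.86468685] 7.3417
0.72413753576541 [ 0.25748112  0.1219865  -2.81906276]
8.75
```

View pics/w_block2.png

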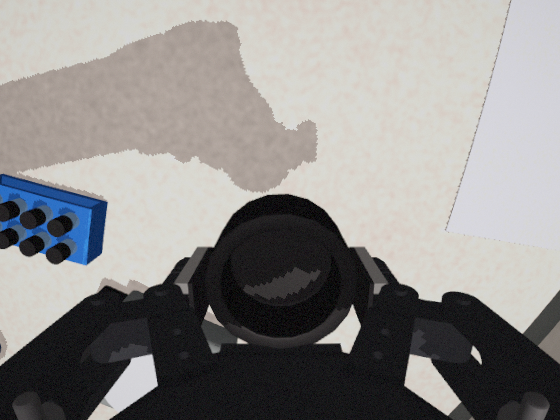

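View pics/w_plate.png

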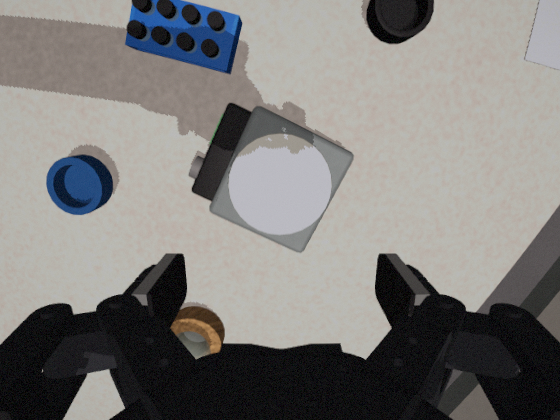

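```bash
cat >> h.py <<'E'
def rim(f,c0,r0,r1,zlo,zhi):
    P=cloud(f); d=np.hypot(P[...,0]-c0[0],P[...,1]-c0[1])
    q=P[(d<r1)&(d>r0)&(P[...,2]>zlo)&(P[...,2]<zhi)]
    A=np.c_[q[:,:2]-c0,np.ones(len(q))]; s=np.linalg.lstsq(A,q[:,2],rcond=None)[0]
    for _ in range(4):
        k=abs(A@s-q[:,2])<.0025; s=np.linalg.lstsq(A[k],q[k,2],rcond=None)[0]
    c,r=cv2.minEnclosingCircle(q[k,:2].astype(np.float32))
    return dict(c=np.round(c,4),r=round(r,4),slope=s[:2].round(3),z=s[2].round(4),n=int(k.sum()))
E
python3 - <<'E'
from h import *
f=robot.grab_frame('wrist'); t=robot.sense()['tcp_pos']; print(t)
print(rim(f,t[:2],.022,.034,t[2]+.005,t[2]+.035))
P=cloud(f); d=np.hypot(P[...,0]-t[0],P[...,1]-t[1]); q=P[(d<.035)]; print(np.histogram(q[:,2]-t[2],bins=np.arange(-.04,.08,.005)))
E
```

```text
[0.65408783 0.22753703 0.15894956]
{'c': array([0.6541, 0.2275]), 'r': 0.0341, 'slope': array([-0.005,  0.   ]), 'z': np.float64(0.1754), 'n': 7216}
(array([   0,    0,    0,    0,   28,  233, 6514, 1089, 1211, 1370, 1683,
       6921,  460,  455,  438,   54,  181,  248,   26,  521, 2203, 3147,
       3780]), array([-4.00000000e-02, -3.50000000e-02, -3.00000000e-02, -2.50000000e-02,
       -2.00000000e-02, -1.50000000e-02, -1.00000000e-02, -5.00000000e-03,
       -2.08166817e-17,  5.00000000e-03,  1.00000000e-02,  1.50000000e-02,
        2.00000000e-02,  2.50000000e-02,  3.00000000e-02,  3.50000000e-02,
        4.00000000e-02,  4.50000000e-02,  5.00000000e-02,  5.50000000e-02,
        6.00000000e-02,  6.50000000e-02,  7.00000000e-02,  7.50000000e-02]))
```

Run:
```python
from h import *
y=0.5235987755983009
p=[.6375,.0078]
robot.move_straight([.654,.2275,.2],vel=.2)
robot.goto([*p,.16],down(y))
robot.move_straight([*p,.08],vel=.1)
print(robot.move_straight([*p,.0645],vel=.03,contact_N=4)); s=robot.sense(); print(s['tcp_pos'],s['wrist_force'],s['t'])
robot.grip(0.95); robot.move_straight([*p,.25],vel=.15)
s=robot.sense(); print(s['opening'],s['tcp_pos'],s['t'])
f=robot.grab_frame('wrist'); save(f,'w_placed'); print(rim(f,p,.02,.036,.079,.09),topcirc(f,p,.05,.004,.07))
for n in('scene','side'):
    g=robot.grab_frame(n); print(n,topcirc(g,p,.084,.004)); save(g,n+'1')
```

```text
True
[0.63746066 0.00761646 0.06620463] [-1.71234051  0.15806725  3.66022355] 11.475
0.953169644865916 [0.63693196 0.00753998 0.24885515] 13.1917
{'c': array([0.6387, 0.0083]), 'r': 0.031, 'slope': array([-0.004,  0.002]), 'z': np.float64(0.0831), 'n': 1309} (array([0.63830239, 0.00721997]), 0.05512107163667679, 5002)
scene (array([0.63623255, 0.00855064]), 0.031513702124357224, 282)
side (array([0.63496691, 0.01094272]), 0.03253393992781639, 139)
```

View pics/w_placed.png

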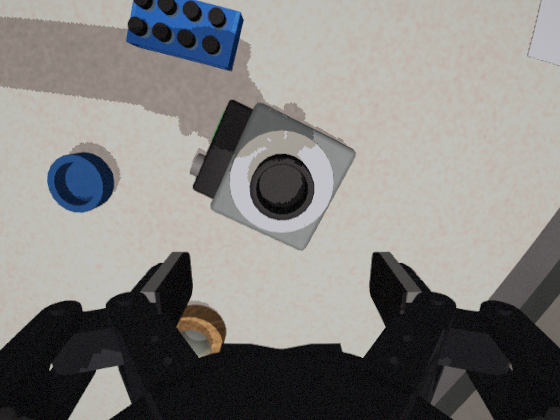

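Run:
```python
from h import *
y=0.5235987755983009
b=[.4395,-.1055]; p=[.638,.008]
for yy in (y,y-np.pi/12,y-np.pi/6,y+np.pi/12):
    print(yy,[None if (q:=robot.inverse_kinematics(a,down(yy))) is None else np.round(q,2) for a in ([*b,.2],[*b,.02],[*p,.2])])
robot.grip(1.0)
robot.goto([*b,.2],down(y)); f=robot.grab_frame('wrist'); save(f,'w_ins'); print(topcirc(f,b,.048)); s=robot.sense(); print(s['tcp_pos'],s['t'],s['opening'])
for n in('scene','side'):
    g=robot.grab_frame(n); print(n,topcirc(g,b,.048,.004))
```

```text
0.5235987755983009 [array([ 0.97,  0.28, -0.96,  2.05,  0.28,  0.95,  0.39]), array([ 0.7 ,  0.56, -0.7 ,  2.2 ,  0.65,  0.6 ,  0.05]), array([ 0.49,  0.58, -0.83,  1.64,  0.47,  1.13,  0.06])]
0.2617993877991515 [array([ 0.93,  0.26, -0.9 ,  2.05,  0.25,  0.94,  0.15]), array([ 0.67,  0.55, -0.66,  2.2 ,  0.62,  0.58, -0.18]), array([ 0.45,  0.56, -0.77,  1.64,  0.43,  1.11, -0.17])]
2.1094237467877974e-15 [array([ 0.88,  0.25, -0.84,  2.05,  0.23,  0.93, -0.08]), array([ 0.64,  0.54, -0.61,  2.2 ,  0.58,  0.57, -0.41]), array([ 0.42,  0.54, -0.71,  1.64,  0.39,  1.1 , -0.4 ])]
0.7853981633974503 [array([ 1.02,  0.3 , -1.02,  2.05,  0.31,  0.96,  0.62]), array([ 0.73,  0.58, -0.74,  2.2 ,  0.69,  0.61,  0.28]), array([ 0.52,  0.6 , -0.89,  1.64,  0.5 ,  1.15,  0.29])]
(array([ 0.44211343, -0.10690786]), 0.03308179974555969, 1919)
[ 0.44159224 -0.10479466  0.20097824] 14.5417 1.0004782862437576
scene (array([ 0.44006512, -0.10580289]), 0.03368911147117615, 235)
side (array([ 0.43872085, -0.10610539]), 0.03602389991283417, 179)
```

View pics/w_ins.png

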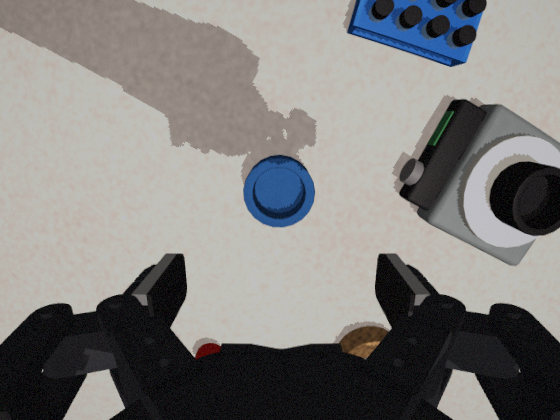

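Run:
```python
from h import *
y=0.5235987755983009
b=[.4415,-.1067]
robot.move_straight([*b,.1],vel=.15)
print(robot.move_straight([*b,.025],vel=.07,contact_N=8)); s=robot.sense(); print(s['tcp_pos'],s['wrist_force'])
robot.grip(0.0,50); s=robot.sense(); print(s['opening'],s['tcp_pos'],s['wrist_force'],s['t'])
robot.move_straight([*b,.22],vel=.12); s=robot.sense();t=s['tcp_pos'];print(s['opening'],s['wrist_force'],t)
f=robot.grab_frame('wrist'); save(f,'w_ins2'); print(rim(f,t[:2],.022,.037,t[2]+.012,t[2]+.035),robot.sense()['t'])
```

```text
False
[ 0.44183011 -0.10671116  0.02534236] [-0.38241127  0.52183615 -0.13826162]
0.7780196872790835 [ 0.44180326 -0.1068674   0.0259892 ] [-2.53375304  0.64036918  8.92716381] 17.0167
0.7758847284914888 [ 0.0241954  -0.23165244 -0.3070726 ] [ 0.44109036 -0.10664637  0.21941436]
{'c': array([ 0.441 , -0.1065]), 'r': 0.037, 'slope': array([-0.005,  0.005]), 'z': np.float64(0.2402), 'n': 9067} 18.8417
```

View pics/w_ins2.png

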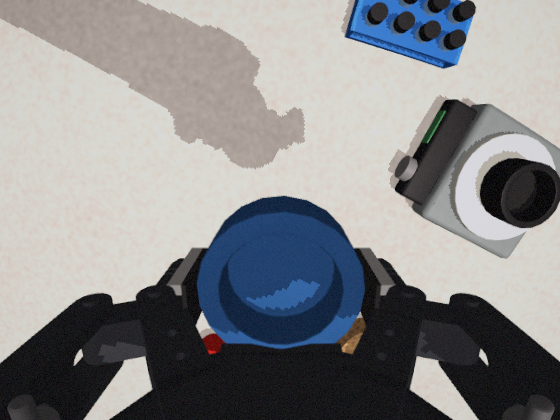

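Run:
```python
from h import *
y=0.5235987755983009
def bluecirc(f,t,z):
    P=cloud(f); im=f['image'].astype(int); m=(im[...,2]>im[...,0]*1.6)&(abs(P[...,2]-z)<.004)&(np.hypot(P[...,0]-t[0],P[...,1]-t[1])<.06)
    q=P[m][:,:2].astype(np.float32); return cv2.minEnclosingCircle(q),len(q)
f=robot.grab_frame('wrist'); t=robot.sense()['tcp_pos']
(c,r),n=bluecirc(f,t,.2402); off=np.array(c)-t[:2]; print(off,r,n)
p=[.6375,.0078]
robot.goto([*p,.2],down(y)); s=robot.sense(); t=s['tcp_pos']; print(t,s['wrist_force'])
f=robot.grab_frame('wrist');(c,r),n=bluecirc(f,t,t[2]+.0208); print(np.array(c)-t[:2],r)
save(f,'w_ins3'); g=robot.grab_frame('side'); save(g,'side2'); g=robot.grab_frame('scene'); save(g,'scene2');
for n in('scene','side'): print(n,bluecirc(robot.grab_frame(n),t,t[2]+.0208))
```

```text
[-0.00102245  0.00613653] 0.0440501905977726 9070
[0.63674252 0.0067401  0.1997105 ] [-0.88554144 -0.36081739 -1.20155932]
[-0.00137703  0.00559537] 0.046279601752758026
scene (((0.6426421403884888, 0.007923025637865067), 0.040909308940172195), 318)
side (((0.634303867816925, 0.009331264533102512), 0.0345924012362957), 216)
```

View pics/scene2.png

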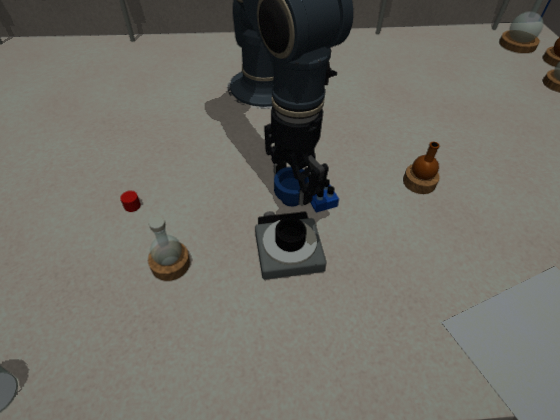

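Run:
```python
from h import *
p=[.6382,.0085]
robot.move_straight([*p,.125],vel=.1); s=robot.sense(); print(s['tcp_pos'])
e=np.array([.6375,.0077])-s['tcp_pos'][:2]; p=list(np.array(p)+e)
print(robot.move_straight([*p,.0865],vel=.03,contact_N=5)); s=robot.sense(); print(s['tcp_pos'],s['wrist_force'],s['opening'],s['t'])
f=robot.grab_frame('side'); save(f,'side3')
```

```text
[0.63868688 0.00886561 0.12555572]
True
[0.63691166 0.00737085 0.08811953] [-0.15956728  0.19186496  5.03188673] 0.7713527685933256 22.0833
```

Run:
```python
from h import *
p=[.637,.0075]
robot.grip(1.0); robot.move_straight([*p,.27],vel=.15)
f=robot.grab_frame('wrist'); save(f,'w_ins4'); print(rim(f,p,.02,.036,.1,.12),topcirc(f,p,.11,.004))
g=robot.grab_frame('scene'); print(topcirc(g,p,.11,.004)); print(robot.sense()['t'])
a=[.453,.3525]
y=pick_yaw([[*a,.3],[*a,.1],[*p,.3],[*p,.17]]); print(y)
for n in('scene','side'):
    g=robot.grab_frame(n); P=cloud(g); q=P[(np.hypot(P[...,0]-a[0],P[...,1]-a[1])<.06)&(P[...,2]>.09)]; print(n,len(q),(q[:,:2].min(0)+q[:,:2].max(0))/2,np.median(q,0),q[:,2].max())
    q=P[(np.hypot(P[...,0]-a[0],P[...,1]-a[1])<.06)&(P[...,2]>.112)];print(np.median(q,0),np.ptp(q,axis=0)); 
    print(topcirc(g,a,.028,.004,.06))
```

```text
{'c': array([0.6383, 0.0076]), 'r': 0.0331, 'slope': array([ 0.   , -0.001]), 'z': np.float64(0.1091), 'n': 1817} (array([0.63826871, 0.00757042]), 0.03311480954289436, 1833)
(array([0.63606513, 0.00859113]), 0.03385476395487785, 385)
23.9417
1.0471975511966
scene 147 [0.45328269 0.35116018] [0.45754842 0.34806177 0.11293286] 0.12452806843996282
[0.4553722  0.3492308  0.12087341] [0.02134248 0.0210545  0.01208032]
(array([0.45348743, 0.35068464]), 0.03937632963061333, 309)
side 145 [0.45076835 0.35393438] [0.44658417 0.35628407 0.11916228] 0.12611617716436938
[0.44865312 0.35472254 0.12208586] [0.02173927 0.02260229 0.0137799 ]
(array([0.44995862, 0.3549892 ]), 0.04090042784810066, 350)
```

View pics/w_ins4.png

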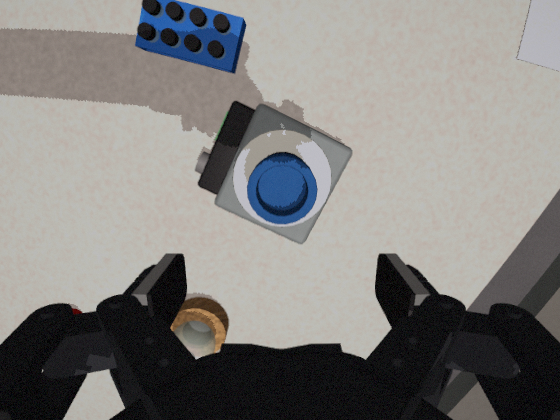

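Run:
```python
from h import *
a=[.453,.3525]; p=[.637,.0075]
for y in(.5236,1.0472): print([None if (q:=robot.inverse_kinematics(x,down(y))) is None else np.round(q,2) for x in ([*a,.28],[*a,.08],[*p,.3],[*p,.165])])
y=.5236
robot.goto([*a,.3],down(y)); s=robot.sense(); print(s['tcp_pos'],s['t'])
f=robot.grab_frame('wrist'); save(f,'w_fl'); P=cloud(f)
d=np.hypot(P[...,0]-a[0],P[...,1]-a[1])
for lo,hi in((.1185,.128),(.10,.13)):
    q=P[(d<.05)&(P[...,2]>lo)&(P[...,2]<hi)]; print(lo,len(q),cv2.minEnclosingCircle(q[:,:2].astype(np.float32)),q[:,2].max())
print(topcirc(f,a,.03,.003,.06))
```

```text
[array([ 0.05,  0.47, -1.08,  1.69,  0.44,  1.24, -0.6 ]), array([-0.11,  0.66, -0.86,  1.89,  0.64,  0.89, -0.77]), array([ 0.58,  0.54, -0.98,  1.52,  0.46,  1.33,  0.07]), array([ 0.53,  0.65, -0.91,  1.67,  0.57,  1.1 , -0.02])]
[array([ 0.09,  0.51, -1.16,  1.69,  0.49,  1.27, -0.12]), array([-0.07,  0.69, -0.92,  1.88,  0.69,  0.92, -0.28]), array([ 0.63,  0.59, -1.11,  1.51,  0.53,  1.37,  0.53]), array([ 0.59,  0.7 , -1.02,  1.67,  0.65,  1.15,  0.44])]
[0.45442423 0.35117178 0.29961475] 25.5
0.1185 403 ((0.4540930688381195, 0.35236045718193054), 0.011393393389880657) 0.12410911903989692
0.1 427 ((0.4540930688381195, 0.35236045718193054), 0.011393393389880657) 0.12410911903989692
(array([0.45383066, 0.35237584]), 0.04009976238012314, 1093)
```

View pics/w_fl.png

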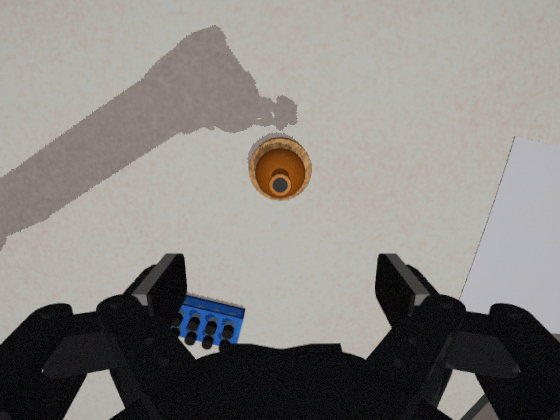

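```bash
python3 - <<'E'
from h import *
a=np.array([.454,.3523]); 
robot.move_straight([*a,.17],vel=.15); s=robot.sense(); e=a-s['tcp_pos'][:2]; print(e); a2=a+e
print(robot.move_straight([*a2,.092],vel=.06,contact_N=6)); s=robot.sense(); print(s['tcp_pos'],s['wrist_force'])
robot.grip(0.0,40); s=robot.sense(); print(s['opening'],s['tcp_pos'],s['wrist_force'],s['t'])
robot.move_straight([*a2,.14],vel=.06); s=robot.sense();print(s['opening'],s['wrist_force'],s['tcp_pos'])
for n in('scene','side','wrist'): save(robot.grab_frame(n),n+'_fl')
E
python3 -c "
import cv2,numpy as np
a=cv2.imread('pics/scene_fl.png')[100:250,350:500];b=cv2.imread('pics/side_fl.png')[200:400,140:340]
cv2.imwrite('pics/fl_c.png',np.hstack([cv2.resize(a,(400,400)),cv2.resize(b,(400,400))]))"
```

```text
[-0.00035845 -0.00069723]
False
[0.45383684 0.35181752 0.09241348] [0.29747309 0.53480004 0.02550321]
0.22482424012357474 [0.4535055  0.35153516 0.09196424] [0.03383805 0.52820665 0.23450344] 28.6333
0.22482706841035927 [ 0.74988177 -0.2819122  -1.03921045] [0.45349809 0.35129372 0.13965978]
```

View pics/fl_c.png

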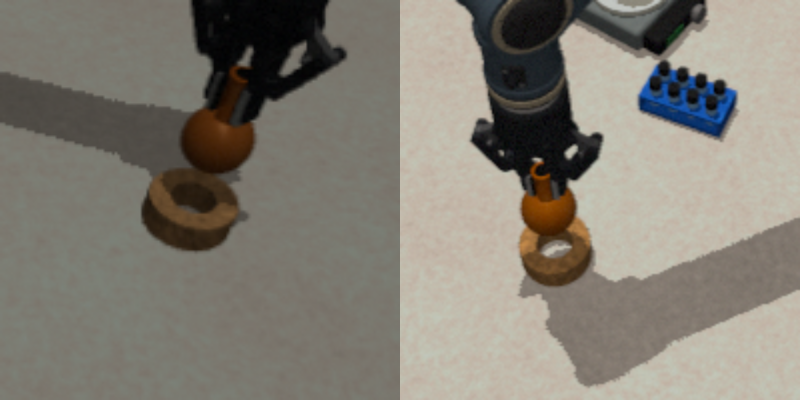

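View pics/wrist_fl.png

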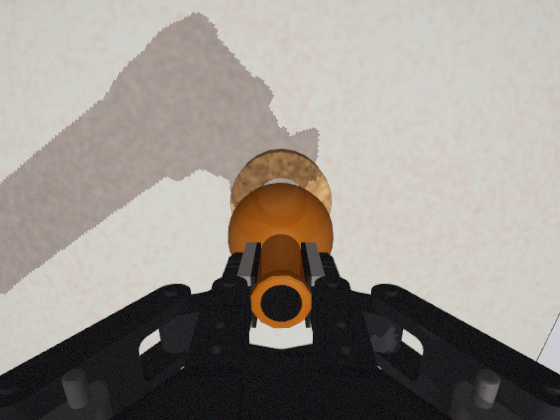

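```bash
python3 - <<'E'
from h import *
a=[.4535,.352]; p=np.array([.637,.0075])
robot.move_straight([*a,.29],vel=.15)
robot.move_straight([*p,.29],vel=.2)
robot.move_straight([*p,.19],vel=.1); s=robot.sense(); e=p-s['tcp_pos'][:2]; print(e,s['wrist_force'],s['tcp_pos'],s['opening'])
q=p+e
for n in('scene','side'): save(robot.grab_frame(n),n+'_fl2')
print(robot.move_straight([*q,.1655],vel=.02,contact_N=2.5)); s=robot.sense(); print(s['tcp_pos'],s['wrist_force'],s['t'])
for n in('scene','side','wrist'): save(robot.grab_frame(n),n+'_fl3')
E
python3 -c "
import cv2,numpy as np
a=cv2.imread('pics/scene_fl3.png')[150:300,215:365];b=cv2.imread('pics/side_fl3.png')[100:250,180:330]
cv2.imwrite('pics/fl_c3.png',np.hstack([cv2.resize(a,(400,400)),cv2.resize(b,(400,400))]))"
```

```text
[-0.00051826 -0.00028439] [ 0.46452063 -0.09758557 -1.55401805] [0.63751826 0.00778439 0.1908431 ] 0.22304813847655913
True
[0.63701444 0.00696828 0.16769706] [1.50131365 0.05843998 2.20350223] 35.2417
```

View pics/fl_c3.png

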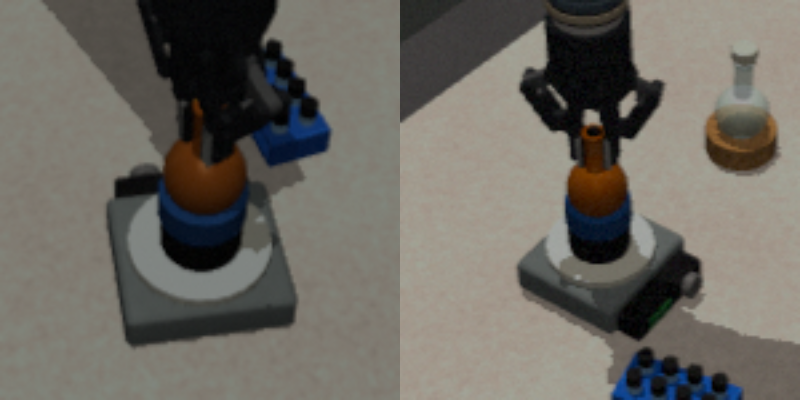

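View pics/wrist_fl3.png

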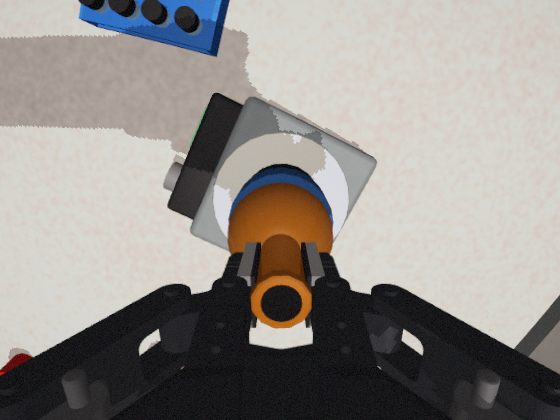

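Run:
```python
from h import *
p=[.637,.007]
robot.grip(.3); robot.grip(.9); robot.move_straight([*p,.34],vel=.12)
f=robot.grab_frame('wrist'); save(f,'w_fl4'); P=cloud(f); d=np.hypot(P[...,0]-p[0],P[...,1]-p[1])
q=P[(d<.04)&(P[...,2]>.19)&(P[...,2]<.21)]; print(len(q),cv2.minEnclosingCircle(q[:,:2].astype(np.float32)),np.median(q[:,2]))
g=robot.grab_frame('scene'); save(g,'scene4'); g=robot.grab_frame('side'); save(g,'side4'); print(robot.sense()['t'])
c=[.475,-.338]; print([None if (q:=robot.inverse_kinematics(x,down(.5236))) is None else np.round(q,2) for x in ([*c,.2],[*c,.01],[*p,.3],[*p,.18])])
```

```text
518 ((0.6384775638580322, 0.0073412577621638775), 0.011541865766048431) 0.1970038062216426
37.925
[array([ 1.28,  0.57, -1.03,  1.76,  0.54,  1.12,  0.6 ]), array([ 1.1 ,  0.76, -0.78,  1.9 ,  0.74,  0.8 ,  0.44]), array([ 0.6 ,  0.56, -1.03,  1.52,  0.49,  1.34,  0.05]), array([ 0.56,  0.66, -0.96,  1.66,  0.58,  1.14, -0.03])]
```

View pics/w_fl4.png

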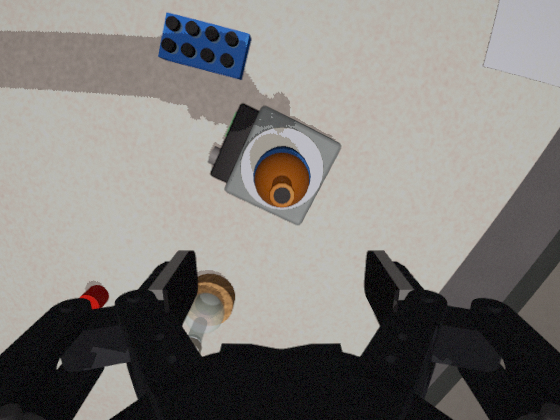

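View pics/scene4.png

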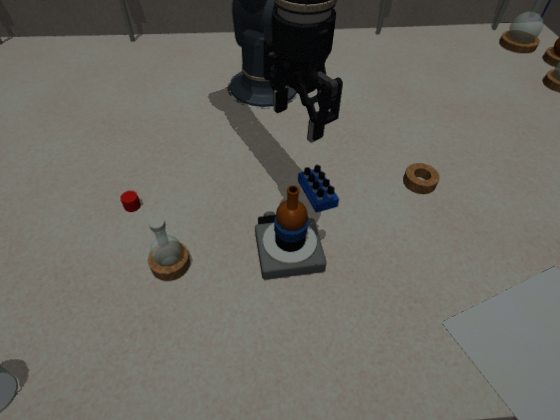

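Run:
```python
from h import *
y=.5236; c=[.475,-.338]
robot.goto([*c,.2],down(y)); s=robot.sense(); print(s['tcp_pos'],s['t'])
f=robot.grab_frame('wrist'); save(f,'w_cap'); print(topcirc(f,c,.034,.004,.04),topcirc(robot.grab_frame('scene'),c,.034,.004,.04))
```

```text
[ 0.47636913 -0.33663106  0.20079385] 39.425
(array([ 0.47770739, -0.33938429]), 0.018912367522716522, 1180) (array([ 0.47687793, -0.33972561]), 0.01966121233999729, 174)
```

View pics/w_cap.png

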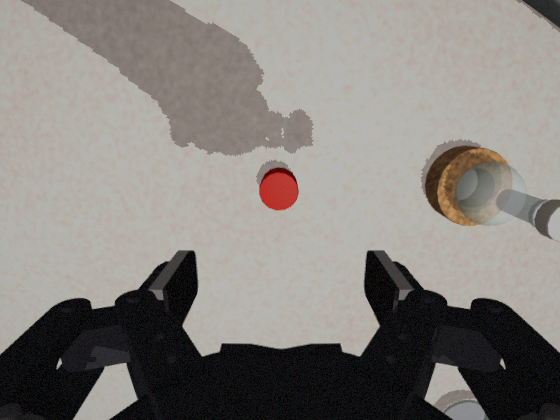

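Run:
```python
from h import *
c=np.array([.4772,-.3392])
robot.move_straight([*c,.1],vel=.15); s=robot.sense(); q=c+(c-s['tcp_pos'][:2])
print(robot.move_straight([*q,.017],vel=.07,contact_N=6)); s=robot.sense(); print(s['tcp_pos'],s['wrist_force'])
robot.grip(0.0,25); s=robot.sense(); print(s['opening'],s['tcp_pos'],s['wrist_force'],s['t'])
robot.move_straight([*q,.1],vel=.1); s=robot.sense();t=s['tcp_pos'];print(s['opening'],s['wrist_force'],t)
f=robot.grab_frame('wrist'); save(f,'w_cap2'); 
P=cloud(f);im=f['image'].astype(int);m=(im[...,0]>80)&(im[...,1]<60)&(np.hypot(P[...,0]-t[0],P[...,1]-t[1])<.04)
X=P[m]; z=np.median(X[X[:,2]>t[2]+.008][:,2]); T=X[abs(X[:,2]-z)<.003]; print('top z-tcp',z-t[2],cv2.minEnclosingCircle(T[:,:2].astype(np.float32)), len(T))
```

```text
False
[ 0.47675901 -0.33938397  0.01749735] [-0.66707936 -0.09047082 -1.40254269]
0.440389142587556 [ 0.47660052 -0.33937074  0.01743318] [-1.33101427  0.26018938  3.66436635] 42.1167
0.446059383418425 [ 0.08144059  0.09458495 -1.16110171] [ 0.47583046 -0.33918619  0.09941762]
top z-tcp 0.015545244084368429 ((0.47736233472824097, -0.3382550776004791), 0.019208984449505806) 6056
```

View pics/w_cap2.png

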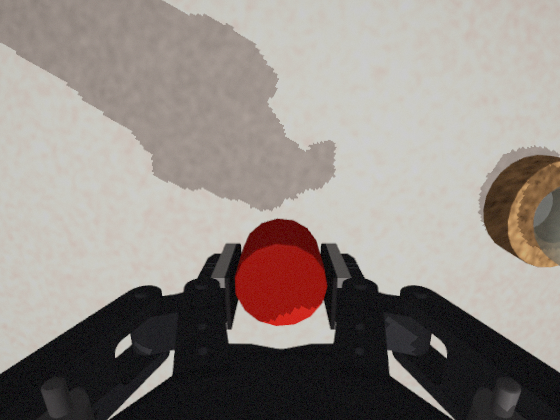

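```bash
python3 - <<'E'
from h import *
y=.5236; p=np.array([.637,.0067])
robot.move_straight([.4765,-.339,.32],vel=.2)
robot.goto([*p,.32],down(y))
robot.move_straight([*p,.235],vel=.1); s=robot.sense(); q=p+(p-s['tcp_pos'][:2]); robot.move_straight([*q,.225],vel=.03)
s=robot.sense(); print(s['tcp_pos'],s['wrist_force'],s['opening'],s['t'])
for n in('scene','side','wrist'): save(robot.grab_frame(n),n+'_cap3')
E
python3 -c "
import cv2,numpy as np
a=cv2.imread('pics/scene_cap3.png')[130:280,215:365];b=cv2.imread('pics/side_cap3.png')[80:230,180:330]
cv2.imwrite('pics/cap_c3.png',np.hstack([cv2.resize(a,(400,400)),cv2.resize(b,(400,400))]))"
```

```text
[0.63647596 0.00633293 0.22484094] [ 0.18308845 -0.34974019 -0.16712086] 0.4440581527140561 47.3
```

View pics/cap_c3.png

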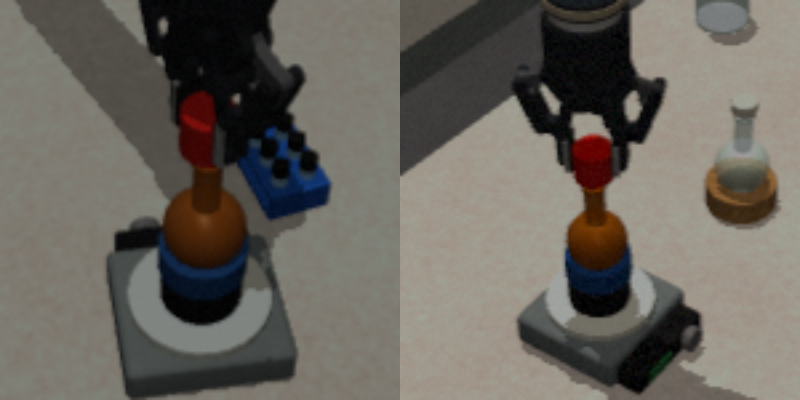

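```bash
python3 - <<'E'
from h import *
q=np.array([.6374,.007])
print(robot.move_straight([*q,.1855],vel=.025,contact_N=2.5)); s=robot.sense(); print(s['tcp_pos'],s['wrist_force'],s['opening'],s['t'])
for n in('scene','side','wrist'): save(robot.grab_frame(n),n+'_cap4')
E
python3 -c "
import cv2,numpy as np
a=cv2.imread('pics/scene_cap4.png')[130:280,215:365];b=cv2.imread('pics/side_cap4.png')[80:230,180:330]
cv2.imwrite('pics/cap_c4.png',np.hstack([cv2.resize(a,(400,400)),cv2.resize(b,(400,400))]))"
```

```text
True
[0.6373376  0.0070849  0.18679385] [-1.08750319 -0.32099154  4.42356925] 0.440538634681596 48.8667
```

View pics/cap_c4.png

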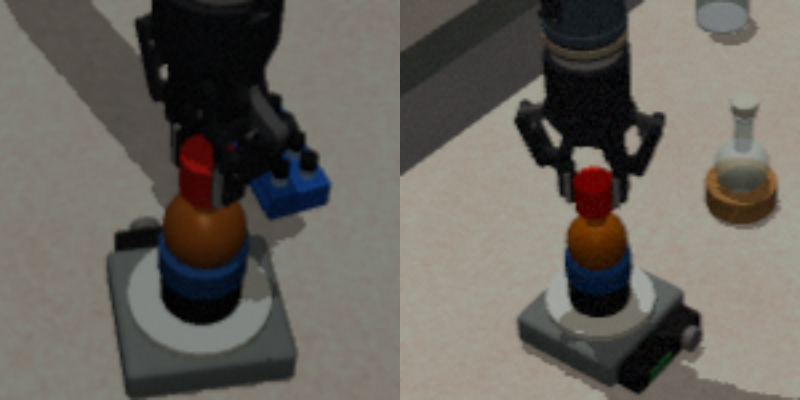

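The cap is fully down: contact came at TCP z 0.187, and 0.1875 was expected. Next I release, retreat and check.

```bash
python3 - <<'E'
from h import *
p=[.637,.007]
robot.grip(.55); robot.grip(.9); robot.move_straight([*p,.36],vel=.12); robot.sleep(.5)
f=robot.grab_frame('wrist'); save(f,'w_end')
print('cap',topcirc(f,p,.204,.004,.04)); print('cap rim plane',rim(f,p,0,.017,.195,.212)); print('plate',topcirc(f,p,.05,.004,.07))
for n in('scene','side'):
    g=robot.grab_frame(n); save(g,n+'_end'); print(n,topcirc(g,p,.204,.004,.04), 'collar',topcirc(g,p,.11,.003,.05))
print(robot.sense()['t'],robot.sense()['wrist_force'])
E
python3 -c "
import cv2,numpy as np
a=cv2.imread('pics/scene_end.png')[130:280,140:365];b=cv2.imread('pics/side_end.png')[100:270,180:350]
cv2.imwrite('pics/end_c.png',np.hstack([cv2.resize(a,(450,300)),cv2.resize(b,(300,300))]))"
```

```text
cap (array([0.63885957, 0.00692505]), 0.019110625609755516, 1260)
cap rim plane {'c': array([0.6371, 0.007 ]), 'r': 0.0171, 'slope': array([-0.005,  0.003]), 'z': np.float64(0.2027), 'n': 1035}
plate (array([0.63819551, 0.00703732]), 0.05508260428905487, 2280)
scene (array([0.6369251 , 0.00802459]), 0.019355326890945435, 280) collar (array([0.63766217, 0.00860139]), 0.03281112015247345, 191)
side (array([0.63497686, 0.00815545]), 0.020552076399326324, 126) collar (array([0.63264006, 0.01195683]), 0.03361722454428673, 91)
51.925 [ 1.12498864  0.18226136 -0.36051118]
```

View pics/end_c.png

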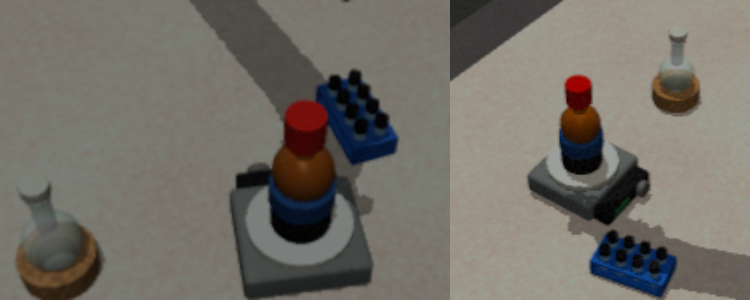

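View pics/w_end.png

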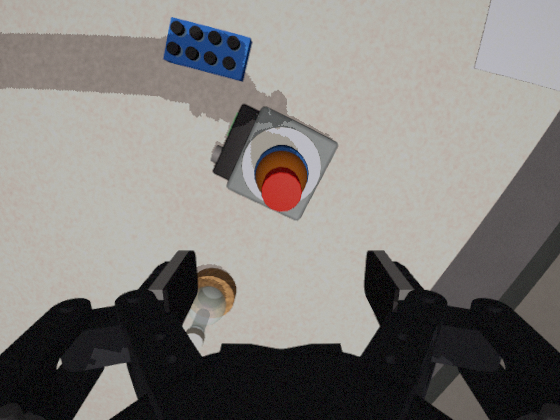

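The pictures show the stack upright and centred with the cap on. The clear flask and the rack look untouched, and the gripper is clear.

```bash
python3 -c "
from plant import robot
robot.close_job(); print(robot.sense()['t'])"
```

```text
the job is handed in; nothing more can be done
the job is handed in; nothing more can be done
```

I stacked the block, insert, amber flask and cap in that order, releasing each part before fetching the next, and handed the job in at about 52 s of the 144 s allowed. No verdict is reported.

- **Seating:** Each part touched down within about 1.5 mm of the expected height. The flask was set down at 0.02 m/s, with only a few newtons at the wrist.
- **Alignment:** By the wrist camera the block, insert, flask mouth and cap are all within about 1 mm of the plate centre. The cap top is level to about 0.006 rad and 0.203 m above the bench (0.204 m expected).
- **Bystanders:** The clear flask and the vial rack look unmoved in the last pictures. I did not re-measure their positions.
- **Disagreement:** The three cameras differ from each other by about 2–4 mm in absolute position. At the end the side camera, reading few points, put the partly hidden insert collar about 5 mm from the wrist camera's earlier reading. I took this as calibration error plus the flask hiding part of the collar.

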